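# Lay out a board-repair bench around the preheater

### The arm

A 7-joint arm with a two-finger parallel gripper is mounted at the origin on the work surface. World frame = base frame: x ahead of the robot, y to its left, z up, the work surface at z = 0. Lengths are in m, angles in rad, forces in N, time in s.
With the tool pointing down it reaches from about 0.35 to 0.9 m from the base axis. Payload 19.9 kg.
Tool frame: the origin (TCP) lies midway between the tips of the shut fingers; the grasp point (between the pads) lies 19 mm behind it; z points along the fingers, y is the line along which they close (so a half turn about z gives the same grasp; the last joint's range is limited). The gripper opens to 85 mm and grips with 20 to 120 N. Pads are 22 mm wide; open, the fingers measure 114 mm over their backs; the gripper's body (76 mm by 85 mm) begins 54 mm behind the grasp point. The pads swing forward as they close: fully open they stand 13 mm farther back than shut.
Start: joints at [-0.042, 0.417, -0.01, 1.614, 0.005, 1.111, -0.053], TCP at [0.625, 0, 0.231] pointing down, gripper open.
Joint ranges: [-2.81, 2.81], [-0.39, 2.02], [-1.27, 1.25], [0.06, 2.57], [-1.19, 4.33], [0.19, 2], [-2.82, 2.82]. Speed limits (rad/s): [1.89, 1.89, 2.39, 2.39, 3.01, 3.01, 3.01].

### API

Orientations are given as [roll, pitch, yaw] about the fixed x, y, z axes, in that order (R = Rz(yaw) Ry(pitch) Rx(roll)).
In Python, from plant import * gives the robot as it stands.
- The arm moves only by the shell command python3 -m inch 'ROWS'. ROWS is JSON, a list of rows, each an object with "offset": the shift along the tool's x, y, z in units of 30 mm (1.0 is 30 mm), a list of three; "spin": the turn about the tool's z in units of 5 degrees (1.0 is 5 degrees); "grip": the finger opening in mm, from 0 to 85.4. In form: [{"offset": [dx, dy, dz], "spin": spin, "grip": grip}, ...]. A call has 1 to 10 rows; each row is the pose to reach, as a shift and turn from the pose commanded when the call began, along the tool's axes at that moment; what a row does not reach only later rows make up. A row lasts 1/8 s, in which the tool goes at most 62.5 mm and 10.7 degrees, less where a joint would pass 70% of its speed; a pose out of reach is approached as far as the arm can. A call with a gripper value outside its range is refused whole. The fingers move at their own pace and stop on an object; the grip force is fixed at half the most. Time passes only in rows, so rows that repeat a pose let the fingers close. It gives the time, the measured TCP pose, the force, the opening and the grip force at its end, in the units of the state.
- get_state(): the state, without advancing time (a new reading comes with each control period).
- grab_frame(name): name is "scene" or "side" or "wrist"; returns the picture (480x640x3 uint8, blue, green, red); there is no depth.
- calibration(name): a dict with "intrinsics" (3x3 intrinsics, pixels), "rvec" (rotation vector, rad) and "tvec" (3), from world to camera coordinates, as OpenCV has them. Camera axes: x right, y down, z forward; pixel columns grow to the right and rows downward; lengths in m; the calibration is good to about 2 mm. A picture is of the moment at which its call begins: read the wrist's pose just before it. calibration takes no time and is no camera call; for the wrist camera it gives the pose at the moment of the call.
- sign_off(): hands the job in; it is judged then, once.
The state is a dict: "clock": time; "joint_positions": joint angles; "dq": joint speeds; "joint_efforts": joint torques, N m; "eef_pos": TCP position; "tool_rot": TCP orientation; "contact_force": force on the tool from outside, world axes, zero at the start; "moment": the same for the moment, N m; "gripper_width": finger opening in m; "grip_force": force on a finger pad.
Only numpy, scipy, OpenCV 4.12 (cv2) and the standard library are available. Lean on these libraries where they do the work, as an engineer would, in place of code of your own. Each camera call takes 0.05 s, during which the arm holds its last target. There are 200 camera calls.

### The job

Set this bench out for the next board repair: stand the flux jar beside the preheater, between it and the soldering-iron stand, and the parts tray beside the preheater on its other side, lengthwise along it, both level with the middle of the hot plate and about 3 cm clear of the preheater's case; the tip-tinner tin goes in front of the iron stand (the side its holder's mouth faces, towards the robot), on its centre line and about 3 cm clear of its base. With those three in place, set the board carrier last, gently, on the middle of the hot plate, squared up with its long side running front to back. Everything stands upright and let go; leave the pump bottle, screwdriver and tweezers where they are.

Things in the scene. Friction and masses are not known exactly. Their poses are not given: they have to be found in the camera images.
- carrier: Board carrier, loose: flat clamp block holding a dark blue phone board with silver shield cans, 104 x 58 x 14 mm, about 160 g; black base, an aluminium jaw bar along each long edge (flat outer faces 14 mm high: grip here, 58 mm across); the board is lower than the jaws. Origin: centre of its underside; x along the 104 mm, y across the 58 mm, z up. Either way round is fine.
- flux_jar: Flux jar, loose: small round screw jar, white pot with a ribbed black lid, 44 mm diameter (lid; the pot 42), 38 mm high, about 60 g. Origin: centre of its underside, z up.
- parts_tray: Parts tray, loose: empty open grey plastic tray, 84 x 48 x 20 mm outside, walls 3 mm, about 80 g; grip it across the 48 mm from outside. Origin: centre of its underside; x along the 84 mm length, y across, z up. Either way round is fine.
- tinner_tin: Tip-tinner tin, loose: flat round closed tin of bright metal, 52 mm diameter (lid, the upper 7 mm; the body 51), 18 mm high, about 80 g. Origin: centre of its underside, z up.
- preheater: Preheater, fixed, turned up to 9 deg: blue case 116 (x) x 120 mm (y), 40 mm high; yellow console at its front (to x = -98 mm, 30 mm high, knob 40); on top the bare aluminium hot plate, 100 x 100 mm, its top 52 mm above the bench. Origin: on the bench under the middle of plate and case; x to its rear (away from the robot), y to its left seen from the robot, case sides at y = -60 and 60 mm.
- iron_stand: Soldering-iron stand (empty), fixed, left or right of the preheater (centres 0.22 m apart), turned up to 18 deg: dark base 100 (x) x 84 mm (y), 14 mm thick, front edge at x = -50 mm; four spare tips 33 mm high near the front; sprung holder at middle and rear, to 95 mm high, mouth up and forward. Origin: on the bench under the base's centre; x to its rear, -x to its front (robot's side).
- pump_bottle: Solvent pump bottle, loose bystander, green glass, 55 mm diameter, 102 mm high, standing behind the work. Origin: centre of its underside. To be left alone.
- screwdriver: Small screwdriver, loose bystander, 150 mm long with black handle, lying to one side of the work. Origin: underside, near its middle. To be left alone.
- tweezers: Steel tweezers, loose bystander, about 120 mm long, 6 mm high, lying to one side of the work. Origin: underside, near the middle. To be left alone.
Not all that is in view belongs to the job. What is shaped like the tinner_tin but brown is not meant.

How it is judged:
By the outcome, as a careful person would: the job done as asked, in the order asked, and still so for the second after the job is handed in, with the robot touching nothing.
It also fails if it takes over 112 s, if anything falls off the work surface, if the arm or the gripper's body presses on something with over 40 N, if the wrist force passes 120 N, or if a joint passes its speed limit or range.

## Working session

There is one attempt and no reset: what is moved stays moved. The work goes in short steps, Python scripts to look and compute and a shell command to move; the robot and the scene stay as the last step left them, time stands still between calls to the robot, and variables do not carry over. Pictures are saved under pics/ and viewed, at most 17 in all, crops included, and the job is handed in when it is done.

```bash
mkdir -p pics; ls; cat > h.py <<'E'
from plant import *
import numpy as np, cv2
from scipy.spatial.transform import Rotation as R
def shot(n,f):
    c=calibration(n); im=grab_frame(n); cv2.imwrite(f'pics/{f}.png',im); np.savez(f'pics/{f}.npz',K=c['intrinsics'],r=c['rvec'],t=c['tvec']); return im
def w(f,pts,z):
    d=np.load(f'pics/{f}.npz'); Rm=cv2.Rodrigues(np.array(d['r'],float).ravel())[0]; C=-Rm.T@d['t'].ravel()
    z=np.broadcast_to(z,len(pts)); o=[]
    for (u,v),h in zip(pts,z):
        r=Rm.T@np.linalg.inv(d['K'])@[u,v,1]; o.append(C+r*(h-C[2])/r[2])
    return np.round(np.array(o),4)
def proj(f,P):
    d=np.load(f'pics/{f}.npz'); return cv2.projectPoints(np.array(P,float).reshape(-1,3),d['r'].astype(float),d['t'].astype(float),d['K'].astype(float),None)[0].reshape(-1,2)
def go(xyz=None,yaw=None):
    """print offset/spin from now; yaw: world heading of the tool's y axis, rad"""
    s=get_state(); r=R.from_euler('xyz',s['tool_rot']); p=np.array(s['eef_pos'])
    if xyz is not None: print('offset',np.round(r.inv().apply(np.array(xyz)-p)/.03,3))
    if yaw is not None:
        y=r.apply([0,1,0]); c=np.arctan2(y[1],y[0]); d=(yaw-c+np.pi/2)%np.pi-np.pi/2
        print('spin',round(-np.degrees(d)/5,3))
E
python3 - <<'E'
from h import *
for n in('scene','side','wrist'): shot(n,n+'0')
print(get_state())
E
```

```text
pics
{'clock': 0.15, 'joint_positions': array([-0.04153684,  0.41785773, -0.01031069,  1.61401848,  0.00473888,
        1.11071211, -0.05302862]), 'dq': array([ 1.20253803e-03, -1.40117221e-03, -3.48354728e-04, -2.43615424e-03,
       -1.09220364e-03,  1.78117634e-03, -3.90100901e-05]), 'joint_efforts': array([ 4.94602627e-04, -8.64738035e+01,  6.78995568e-01, -4.35059202e+01,
        1.90656655e-02,  5.86454262e-03, -4.75439651e-05]), 'eef_pos': array([6.24735215e-01, 1.00286888e-05, 2.30798254e-01]), 'tool_rot': array([-3.14062560e+00,  1.11425951e-04,  1.57083651e+00]), 'contact_force': array([-0.42235693,  0.22668559,  0.87127872]), 'moment': array([0.05164455, 0.00564253, 0.03133501]), 'grip_force': 0.0, 'gripper_width': 0.08540053274135678}
```

View pics/scene0.png

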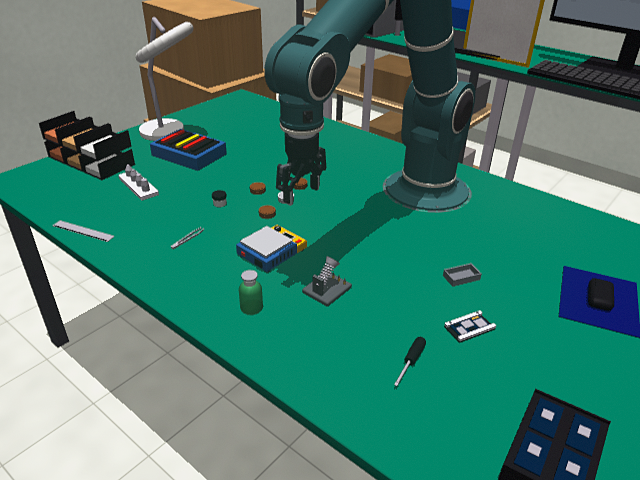

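View pics/side0.png

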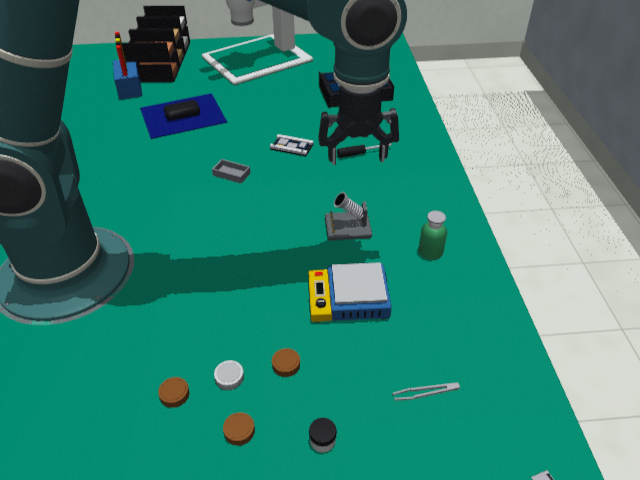

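View pics/wrist0.png

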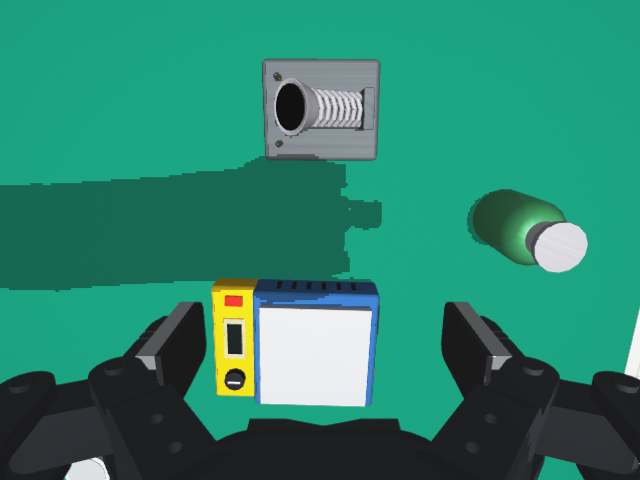

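Side view: the round low things are brown at (173,391), (285,361), (238,428), and a bright one at (229,374), which fits the bright-metal tinner tin. The flux jar is at (322,433), the tray at (231,171), the carrier at (291,145), and the stand sits left of the preheater. I'll enlarge to confirm and to measure.

```bash
python3 - <<'E'
from h import *
a=cv2.imread('pics/side0.png'); b=cv2.imread('pics/wrist0.png')
c1=cv2.resize(a[340:460,140:350],None,fx=3.6,fy=3.6,interpolation=cv2.INTER_CUBIC)[:, :756]
cv2.imwrite('pics/c1.png',c1)
c2=cv2.resize(b[50:420,200:400],None,fx=1.6,fy=1.6,interpolation=cv2.INTER_CUBIC)
c3=cv2.resize(a[125:190,205:325],None,fx=3.6,fy=3.6,interpolation=cv2.INTER_CUBIC)
o=np.zeros((592,760,3),np.uint8); o[:,:320]=c2; o[:234,325:325+432]=c3; cv2.imwrite('pics/c2.png',o)
print('tins',w('side0',[(229,370),(322,428)],[.018,.038]))
print('tray',w('side0',[(231,169)],[.02]),'carr',w('side0',[(291,144)],[.014]))
print('plate',w('wrist0',[(260,307),(372,309),(370,405),(261,402)],.052))
print('stand',w('wrist0',[(265,61),(378,60),(377,158),(265,158)],.014))
E
```

```text
tins [[ 0.3625 -0.2969  0.018 ]
 [ 0.5172 -0.4356  0.038 ]]
tray [[0.3512 0.3109 0.02  ]] carr [[0.5089 0.4181 0.014 ]]
plate [[ 0.5694 -0.0843  0.052 ]
 [ 0.6681 -0.0862  0.052 ]
 [ 0.6695 -0.1859  0.052 ]
 [ 0.5661 -0.1826  0.052 ]]
stand [[0.5766 0.121  0.014 ]
 [0.6706 0.1218 0.014 ]
 [0.6727 0.0417 0.014 ]
 [0.5734 0.0417 0.014 ]]
```

View pics/c1.png

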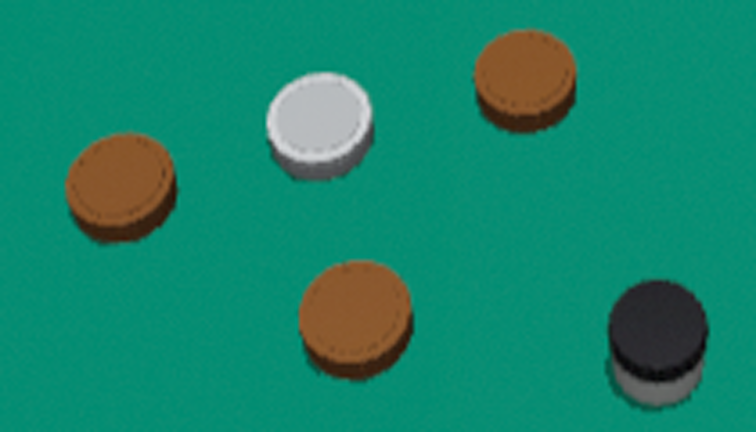

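View pics/c2.png

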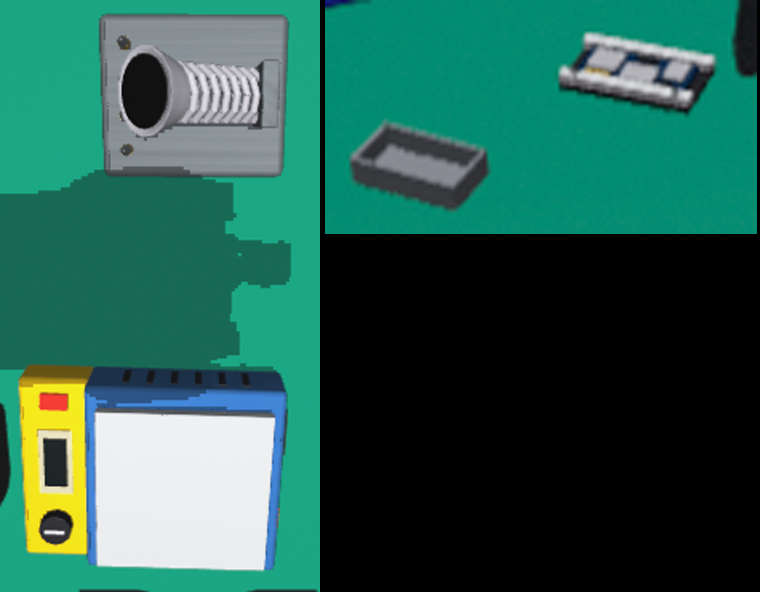

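The enlarged crop confirms the bright disc at (229,374) as the tinner tin, and the other three are brown. The stand lies left of the preheater, and both are nearly square to the world. I'll go above the jar.

```bash
python3 -m inch '[{"offset":[-14.5,-3.6,0],"spin":0,"grip":85},{"offset":[-14.5,-3.6,0],"spin":0,"grip":85},{"offset":[-14.5,-3.6,0],"spin":0,"grip":85},{"offset":[-14.5,-3.6,0],"spin":0,"grip":85},{"offset":[-14.5,-3.6,0],"spin":0,"grip":85},{"offset":[-14.5,-3.6,0],"spin":0,"grip":85},{"offset":[-14.5,-3.6,0],"spin":0,"grip":85},{"offset":[-14.5,-3.6,0],"spin":0,"grip":85},{"offset":[-14.5,-3.6,0],"spin":0,"grip":85},{"offset":[-14.5,-3.6,0],"spin":0,"grip":85}]'
python3 - <<'E'
from h import *
print(get_state()['eef_pos'],get_state()['tool_rot'])
shot('wrist','w1')
E
```

```text
clock: 1.4
eef_pos: [0.5179, -0.4333, 0.2312]
tool_rot: [3.141, -0.001, 1.573]
contact_force: [0.5, -0.3, 0.9]
gripper_width: 0.0851
grip_force: 0.0
[ 0.51789723 -0.43333494  0.2312439 ] [ 3.14138711e+00 -7.46072556e-04  1.57278919e+00]
```

View pics/w1.png

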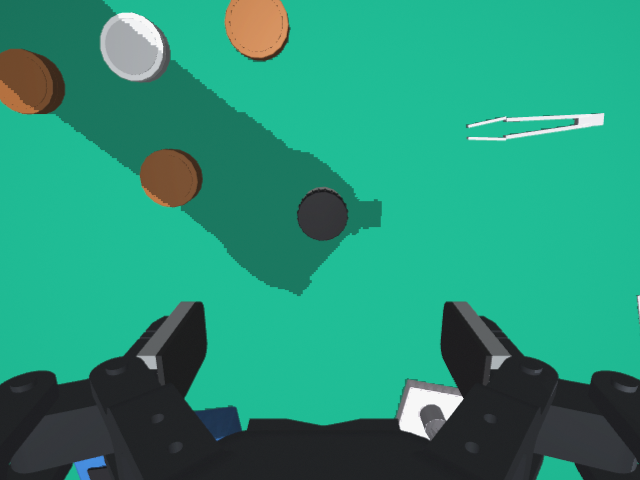

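Jar lid centre is at (322.5,214.5), tin lid centre at (131,46), browns at (22,82), (257,22) and (171,178).

```bash
python3 - <<'E'
from h import *
p=w('w1',[(322.5,214.5),(131,46),(22,82),(257,22),(171,178)],[.038,.018,.018,.018,.018]);print(p)
go([p[0][0],p[0][1],.012])
print(proj('w1',[get_state()['eef_pos']]))
E
```

```text
[[ 0.5179 -0.4375  0.038 ]
 [ 0.3614 -0.3016  0.018 ]
 [ 0.2669 -0.3293  0.018 ]
 [ 0.4649 -0.2838  0.018 ]
 [ 0.3831 -0.4089  0.018 ]]
offset [-1.430e-01 -4.000e-03  7.311e+00]
[[321.95565631 309.2425369 ]]
```

```bash
python3 -m inch '[{"offset":[-0.13,0,4],"spin":0,"grip":85},{"offset":[-0.13,0,6],"spin":0,"grip":85},{"offset":[-0.13,0,6],"spin":0,"grip":85},{"offset":[-0.13,0,7.0],"spin":0,"grip":85},{"offset":[-0.13,0,7.55],"spin":0,"grip":85},{"offset":[-0.13,0,7.55],"spin":0,"grip":85},{"offset":[-0.13,0,7.55],"spin":0,"grip":30},{"offset":[-0.13,0,7.55],"spin":0,"grip":30},{"offset":[-0.13,0,7.55],"spin":0,"grip":30},{"offset":[-0.13,0,7.55],"spin":0,"grip":30}]'
python3 -m inch '[{"offset":[0,0,0],"spin":0,"grip":30},{"offset":[0,0,0],"spin":0,"grip":30},{"offset":[0,0,-0.5],"spin":0,"grip":30},{"offset":[0,0,-2],"spin":0,"grip":30},{"offset":[0,0,-4],"spin":0,"grip":30},{"offset":[0,0,-4],"spin":0,"grip":30}]'
python3 - <<'E'
from h import *
print(get_state()['eef_pos'])
E
```

```text
clock: 2.7
eef_pos: [0.5175, -0.4393, 0.0063]
tool_rot: [3.14, 0.001, 1.571]
contact_force: [-1.7, 3.1, 10.7]
gripper_width: 0.0422
grip_force: 59.4
clock: 3.45
eef_pos: [0.5189, -0.4407, 0.1311]
tool_rot: [3.135, 0.005, 1.571]
contact_force: [-0.2, 0.0, -1.0]
gripper_width: 0.0423
grip_force: 60.9
[ 0.51893894 -0.44072053  0.13105748]
```

Jar held (42 mm, on the pot). Now fitting the preheater and stand poses to the corners of the enlarged crop.

```bash
python3 - <<'E'
from h import *
from scipy.optimize import least_squares as ls
def fit(px,M,x0):
    px=np.array(px)/1.6+[200,50]; M=np.array(M)/1000.
    def f(q):
        c,s=np.cos(q[2]),np.sin(q[2]); P=M.copy(); P[:,0]=q[0]+c*M[:,0]-s*M[:,1]; P[:,1]=q[1]+s*M[:,0]+c*M[:,1]
        return (proj('wrist0',P)-px).ravel()
    r=ls(f,x0); print(np.round(r.x[:2],4),np.degrees(r.x[2]).round(2)); print(r.fun.reshape(-1,2).round(1).tolist())
fit([(95,411),(274,416),(266,569),(97,567)],[(-50,50,52),(50,50,52),(50,-50,52),(-50,-50,52)],[.62,-.135,0])
fit([(95,411),(274,416),(266,569),(97,567),(87,387),(286,390)],[(-50,50,52),(50,50,52),(50,-50,52),(-50,-50,52),(-58,60,40),(58,60,40)],[.62,-.135,0])
fit([(101,15),(288,15),(282,176),(107,176)],[(-50,42,14),(50,42,14),(50,-42,14),(-50,-42,14)],[.62,.08,0])
E
```

```text
[ 0.617  -0.1358] -1.32
[[-0.8, 0.5], [0.8, -0.2], [-0.1, 0.3], [0.2, -0.5]]
[ 0.6172 -0.1359] -1.35
[[-0.5, 0.6], [1.1, -0.1], [0.1, 0.4], [0.4, -0.5], [-2.5, -0.6], [1.5, 0.4]]
[0.6236 0.081 ] -0.02
[[-1.8, -0.9], [1.7, -0.9], [1.7, 1.2], [-1.6, 1.1]]
```

```bash
python3 -m inch '[{"offset":[13.86,3.35,0],"spin":0,"grip":30},{"offset":[13.86,3.35,0],"spin":0,"grip":30},{"offset":[13.86,3.35,0],"spin":0,"grip":30},{"offset":[13.86,3.35,0],"spin":0,"grip":30},{"offset":[13.86,3.35,0],"spin":0,"grip":30},{"offset":[13.86,3.35,0],"spin":0,"grip":30},{"offset":[13.86,3.35,0],"spin":0,"grip":30},{"offset":[13.86,3.35,0],"spin":0,"grip":30},{"offset":[13.86,3.35,0],"spin":0,"grip":30},{"offset":[13.86,3.35,0],"spin":0,"grip":30}]'
python3 - <<'E'
from h import *
go([.6195,-.025,.006])
E
```

```text
clock: 4.7
eef_pos: [0.6172, -0.0246, 0.1249]
tool_rot: [-3.141, 0.001, 1.569]
contact_force: [-0.1, -0.4, -0.8]
gripper_width: 0.0422
grip_force: 60.9
offset [-0.011  0.076  3.963]
```

```bash
python3 -m inch '[{"offset":[0,0.07,1.8],"spin":0,"grip":30},{"offset":[0,0.07,3.2],"spin":0,"grip":30},{"offset":[0,0.07,3.6],"spin":0,"grip":30},{"offset":[0,0.07,3.8],"spin":0,"grip":30},{"offset":[0,0.07,3.95],"spin":0,"grip":30},{"offset":[0,0.07,3.95],"spin":0,"grip":30},{"offset":[0,0.07,3.95],"spin":0,"grip":30}]'
python3 -m inch '[{"offset":[0,0,0],"spin":0,"grip":75},{"offset":[0,0,0],"spin":0,"grip":75},{"offset":[0,0,0],"spin":0,"grip":75},{"offset":[0,0,0],"spin":0,"grip":75},{"offset":[0,0,-1],"spin":0,"grip":75},{"offset":[0,0,-3],"spin":0,"grip":75},{"offset":[0,0,-5],"spin":0,"grip":75},{"offset":[0,0,-7],"spin":0,"grip":75},{"offset":[0,0,-7],"spin":0,"grip":75}]'
python3 - <<'E'
from h import *
go([.3614,-.3,.2])
E
```

```text
clock: 5.58
eef_pos: [0.62, -0.0231, 0.007]
tool_rot: [3.141, 0.0, 1.571]
contact_force: [-0.0, 0.4, -1.4]
gripper_width: 0.0424
grip_force: 61.0
clock: 6.7
eef_pos: [0.6216, -0.0232, 0.2214]
tool_rot: [3.134, -0.0, 1.571]
contact_force: [0.3, 0.0, -0.5]
gripper_width: 0.0751
grip_force: 0.0
offset [-9.229 -8.678  0.644]
```

```bash
python3 -m inch '[{"offset":[-9.2,-8.7,0.6],"spin":18,"grip":75},{"offset":[-9.2,-8.7,0.6],"spin":18,"grip":75},{"offset":[-9.2,-8.7,0.6],"spin":18,"grip":75},{"offset":[-9.2,-8.7,0.6],"spin":18,"grip":75},{"offset":[-9.2,-8.7,0.6],"spin":18,"grip":75},{"offset":[-9.2,-8.7,0.6],"spin":18,"grip":75},{"offset":[-9.2,-8.7,0.6],"spin":18,"grip":75},{"offset":[-9.2,-8.7,0.6],"spin":18,"grip":75},{"offset":[-9.2,-8.7,0.6],"spin":18,"grip":75},{"offset":[-9.2,-8.7,0.6],"spin":18,"grip":75}]'
python3 - <<'E'
from h import *
s=get_state(); print(s['joint_positions'].round(2))
shot('wrist','w2'); go([.3614,-.3013,.004],-np.pi/2)
E
```

```text
clock: 7.95
eef_pos: [0.3584, -0.2989, 0.1979]
tool_rot: [-3.141, 0.001, 0.001]
contact_force: [0.5, 0.1, -0.1]
gripper_width: 0.075
grip_force: 0.0
[ 0.19  0.19  0.49  2.04 -0.11  0.94 -0.83]
offset [0.102 0.08  6.466]
spin 0.023
```

View pics/w2.png

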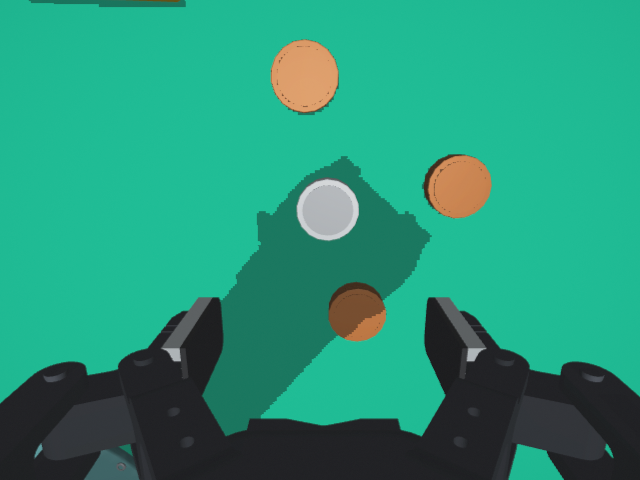

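The bright tin, centred at (327.5,209.5), is under the gripper, and the browns at (305,76), (458,186) and (357,312) are well clear of both fingers.

```bash
python3 - <<'E'
from h import *
p=w('w2',[(327.5,209.5)],.018)[0]; print(p); go([p[0],p[1],.003])
E
```

```text
[ 0.3618 -0.3024  0.018 ]
offset [0.115 0.117 6.5  ]
```

```bash
python3 -m inch '[{"offset":[0.11,0.12,2],"spin":0,"grip":75},{"offset":[0.11,0.12,4],"spin":0,"grip":75},{"offset":[0.11,0.12,5.5],"spin":0,"grip":75},{"offset":[0.11,0.12,6.2],"spin":0,"grip":75},{"offset":[0.11,0.12,6.47],"spin":0,"grip":75},{"offset":[0.11,0.12,6.47],"spin":0,"grip":75},{"offset":[0.11,0.12,6.47],"spin":0,"grip":40},{"offset":[0.11,0.12,6.47],"spin":0,"grip":40},{"offset":[0.11,0.12,6.47],"spin":0,"grip":40},{"offset":[0.11,0.12,6.47],"spin":0,"grip":40}]'
python3 -m inch '[{"offset":[0,0,0],"spin":0,"grip":40},{"offset":[0,0,0],"spin":0,"grip":40}]'
python3 -m inch '[{"offset":[0,0,-0.5],"spin":0,"grip":40},{"offset":[0,0,-2],"spin":0,"grip":40},{"offset":[0,0,-4],"spin":0,"grip":40},{"offset":[0,0,-5],"spin":0,"grip":40},{"offset":[0,0,-5],"spin":0,"grip":40}]'
python3 - <<'E'
from h import *
go([.5176,.081,.15],-np.pi/2)
E
```

```text
clock: 9.25
eef_pos: [0.3625, -0.3031, 0.0056]
tool_rot: [3.141, -0.002, 0.0]
contact_force: [-4.5, 3.1, 20.1]
gripper_width: 0.0492
grip_force: 58.5
clock: 9.5
eef_pos: [0.3625, -0.303, 0.0056]
tool_rot: [3.141, -0.002, 0.0]
contact_force: [-2.9, 2.0, 19.3]
gripper_width: 0.0492
grip_force: 58.5
clock: 10.12
eef_pos: [0.3629, -0.3032, 0.157]
tool_rot: [3.14, -0.005, 0.0]
contact_force: [-0.3, 0.8, -1.5]
gripper_width: 0.0494
grip_force: 62.6
offset [  5.159 -12.805   0.234]
spin 0.004
```

```bash
python3 -m inch '[{"offset":[5.16,-12.8,0.2],"spin":0,"grip":40},{"offset":[5.16,-12.8,0.2],"spin":0,"grip":40},{"offset":[5.16,-12.8,0.2],"spin":0,"grip":40},{"offset":[5.16,-12.8,0.2],"spin":0,"grip":40},{"offset":[5.16,-12.8,0.2],"spin":0,"grip":40},{"offset":[5.16,-12.8,0.2],"spin":0,"grip":40},{"offset":[5.16,-12.8,0.2],"spin":0,"grip":40},{"offset":[5.16,-12.8,0.2],"spin":0,"grip":40},{"offset":[5.16,-12.8,0.2],"spin":0,"grip":40},{"offset":[5.16,-12.8,0.2],"spin":0,"grip":40}]'
python3 - <<'E'
from h import *
print(get_state()['joint_positions'].round(2))
go([.5176,.081,.0065],-np.pi/2)
shot('wrist','w3')
E
```

```text
clock: 11.38
eef_pos: [0.5163, 0.0802, 0.1481]
tool_rot: [3.141, 0.0, -0.002]
contact_force: [-0.1, -0.1, -0.9]
gripper_width: 0.049
grip_force: 62.7
[-0.45  0.35  0.28  1.95 -0.12  0.86 -1.67]
offset [ 0.044 -0.027  4.719]
spin -0.018
```

View pics/w3.png

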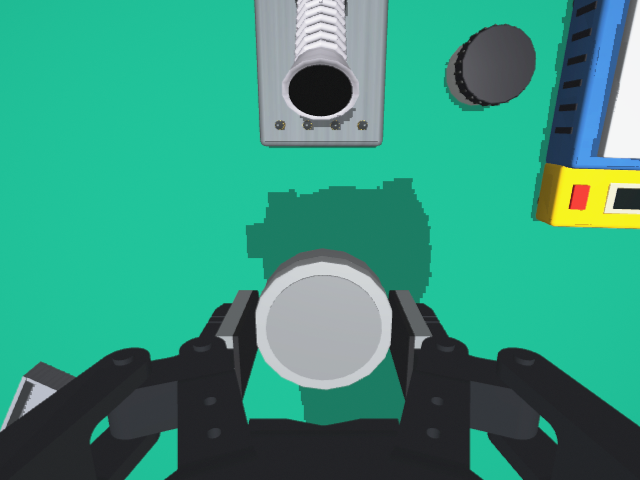

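The tin is held level between the fingers. The stand's front edge runs (262,146)–(382,146), and the jar (lid at (498,64)) stands in the gap.

```bash
python3 - <<'E'
from h import *
print(w('w3',[(261,141),(383,141),(262,147),(382,147)],[.014,.014,0,0])); print('jar',w('w3',[(497.5,64)],.038), 'tin', w('w3',[(322,324)],.155))
E
```

```text
[[0.5762 0.1221 0.014 ]
 [0.5761 0.0398 0.014 ]
 [0.5716 0.1237 0.    ]
 [0.5715 0.0383 0.    ]]
jar [[ 0.6207 -0.0221  0.038 ]] tin [[0.5141 0.0807 0.155 ]]
```

```bash
python3 -m inch '[{"offset":[0.07,-0.03,2],"spin":0,"grip":40},{"offset":[0.07,-0.03,3.8],"spin":0,"grip":40},{"offset":[0.07,-0.03,4.4],"spin":0,"grip":40},{"offset":[0.07,-0.03,4.6],"spin":0,"grip":40},{"offset":[0.07,-0.03,4.73],"spin":0,"grip":40},{"offset":[0.07,-0.03,4.73],"spin":0,"grip":40},{"offset":[0.07,-0.03,4.73],"spin":0,"grip":40}]'
python3 -m inch '[{"offset":[0,0,-0.05],"spin":0,"grip":75},{"offset":[0,0,-0.05],"spin":0,"grip":75},{"offset":[0,0,-0.05],"spin":0,"grip":75},{"offset":[0,0,-0.05],"spin":0,"grip":75},{"offset":[0,0,-1],"spin":0,"grip":75},{"offset":[0,0,-3],"spin":0,"grip":75},{"offset":[0,0,-5],"spin":0,"grip":75},{"offset":[0,0,-7],"spin":0,"grip":75},{"offset":[0,0,-7],"spin":0,"grip":75}]'
python3 - <<'E'
from h import *
go([.352,.30,.2])
print(w('side0',[(231,160),(250,170),(232,182),(212,171)],[.02]*4))
E
```

```text
clock: 12.3
eef_pos: [0.5193, 0.0824, 0.0072]
tool_rot: [-3.141, -0.001, 0.0]
contact_force: [0.1, -0.4, -0.6]
gripper_width: 0.0495
grip_force: 62.7
clock: 13.42
eef_pos: [0.5207, 0.0825, 0.2206]
tool_rot: [-3.139, -0.007, -0.0]
contact_force: [-0.4, 0.5, -1.5]
gripper_width: 0.0748
grip_force: 0.0
offset [-5.627 -7.247  0.665]
[[0.3502 0.3506 0.02  ]
 [0.3993 0.3019 0.02  ]
 [0.355  0.256  0.02  ]
 [0.3034 0.3071 0.02  ]]
```

```bash
python3 -m inch '[{"offset":[-5.6,-7.2,0.6],"spin":0,"grip":75},{"offset":[-5.6,-7.2,0.6],"spin":0,"grip":75},{"offset":[-5.6,-7.2,0.6],"spin":0,"grip":75},{"offset":[-5.6,-7.2,0.6],"spin":0,"grip":75},{"offset":[-5.6,-7.2,0.6],"spin":0,"grip":75},{"offset":[-5.6,-7.2,0.6],"spin":0,"grip":75},{"offset":[-5.6,-7.2,0.6],"spin":0,"grip":75},{"offset":[-5.6,-7.2,0.6],"spin":0,"grip":75}]'
python3 - <<'E'
from h import *
print(get_state()['joint_positions'].round(2))
shot('wrist','w4')
E
```

```text
clock: 14.42
eef_pos: [0.3514, 0.2974, 0.1982]
tool_rot: [3.141, 0.0, -0.002]
contact_force: [-0.3, -0.6, 0.1]
gripper_width: 0.0748
grip_force: 0.0
[-0.88  0.16  0.12  2.05 -0.02  0.94 -2.32]
```

View pics/w4.png

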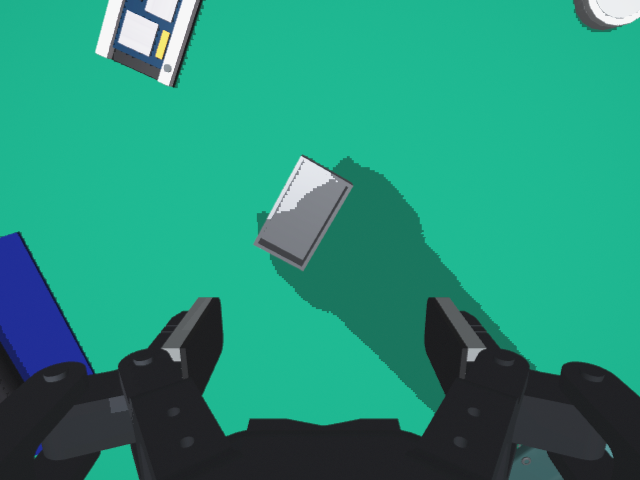

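The tray's outline corners are (303,156), (352,184), (303,270) and (255,243), its long axis about 29° clockwise of image up.

```bash
python3 - <<'E'
from h import *
p=w('w4',[(303,156),(352,184),(303,270),(255,243)],.02);print(p,np.linalg.norm(p-np.roll(p,1,0),axis=1)); c=p.mean(0); print(c)
d=(p[0]-p[3])+(p[1]-p[2]); a=np.arctan2(d[1],d[0]); print(np.degrees(a)); go([c[0],c[1],.12],a+np.pi/2)
E
```

```text
[[0.3983 0.3133 0.02  ]
 [0.3761 0.2742 0.02  ]
 [0.3026 0.3148 0.02  ]
 [0.3267 0.3546 0.02  ]] [0.08265743 0.04496276 0.08396791 0.04652795]
[0.350925 0.314225 0.02    ]
-29.442047792566267
offset [-0.014 -0.558  2.606]
spin 5.871
```

```bash
python3 -m inch '[{"offset":[0,-0.56,2],"spin":-20,"grip":70},{"offset":[0,-0.56,2],"spin":-20,"grip":70},{"offset":[0,-0.56,2],"spin":-20,"grip":70},{"offset":[0,-0.56,2],"spin":-20,"grip":70},{"offset":[0,-0.56,2],"spin":-20,"grip":70},{"offset":[0,-0.56,2],"spin":-20,"grip":70},{"offset":[0,-0.56,2],"spin":-20,"grip":70},{"offset":[0,-0.56,2],"spin":-20,"grip":70},{"offset":[0,-0.56,2],"spin":-20,"grip":70},{"offset":[0,-0.56,2],"spin":-20,"grip":70}]'
python3 -m inch '[{"offset":[0,0,0],"spin":-10.1,"grip":70},{"offset":[0,0,0],"spin":-10.1,"grip":70},{"offset":[0,0,0],"spin":-10.1,"grip":70},{"offset":[0,0,0],"spin":-10.1,"grip":70},{"offset":[0,0,0],"spin":-10.1,"grip":70},{"offset":[0,0,0],"spin":-10.1,"grip":70},{"offset":[0,0,0],"spin":-10.1,"grip":70}]'
python3 - <<'E'
from h import *
print(get_state()['joint_positions'].round(2)); go([.351,.3142,.0075],np.radians(60.5)); shot('wrist','w5')
E
```

```text
clock: 15.72
eef_pos: [0.3512, 0.3145, 0.1382]
tool_rot: [-3.141, 0.0, 1.748]
contact_force: [-0.9, 0.2, 0.3]
gripper_width: 0.0696
grip_force: 0.0
clock: 16.6
eef_pos: [0.351, 0.3147, 0.1383]
tool_rot: [-3.141, -0.0, 2.623]
contact_force: [-0.3, -0.4, 0.6]
gripper_width: 0.0701
grip_force: 0.0
[-0.51  0.29 -0.33  2.06  0.13  0.81  0.14]
offset [-0.009 -0.015  4.359]
spin -0.044
```

View pics/w5.png

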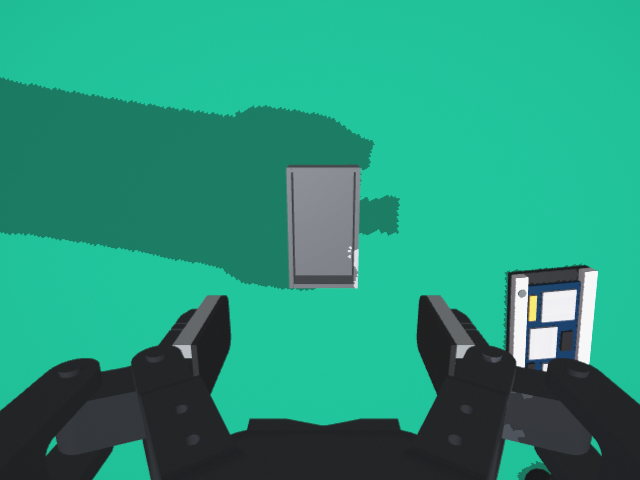

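The tray (287–360, 166–288) is square to the fingers and centred between them. Gripping it.

```bash
python3 -m inch '[{"offset":[0,0,2],"spin":0,"grip":70},{"offset":[0,0,3.5],"spin":0,"grip":70},{"offset":[0,0,4.1],"spin":0,"grip":70},{"offset":[0,0,4.36],"spin":0,"grip":70},{"offset":[0,0,4.36],"spin":0,"grip":70},{"offset":[0,0,4.36],"spin":0,"grip":35},{"offset":[0,0,4.36],"spin":0,"grip":35},{"offset":[0,0,4.36],"spin":0,"grip":35},{"offset":[0,0,4.36],"spin":0,"grip":35},{"offset":[0,0,4.36],"spin":0,"grip":35}]'
python3 -m inch '[{"offset":[0,0,-0.5],"spin":0,"grip":35},{"offset":[0,0,-2],"spin":0,"grip":35},{"offset":[0,0,-4],"spin":0,"grip":35},{"offset":[0,0,-6],"spin":0,"grip":35},{"offset":[0,0,-6],"spin":0,"grip":35}]'
python3 - <<'E'
from h import *
print(get_state()['joint_positions'].round(2)); go([.6144,-.2497,.18],np.radians(88.7))
E
```

```text
clock: 17.9
eef_pos: [0.3513, 0.3154, 0.0087]
tool_rot: [3.14, 0.001, 2.626]
contact_force: [-2.7, -2.9, 15.4]
gripper_width: 0.0465
grip_force: 59.7
clock: 18.52
eef_pos: [0.3522, 0.3164, 0.1927]
tool_rot: [3.134, 0.003, 2.626]
contact_force: [0.4, 0.3, -1.5]
gripper_width: 0.0462
grip_force: 63.0
[-0.47  0.21 -0.36  2.02  0.09  0.93  0.17]
offset [-16.899 -12.118   0.388]
spin -5.642
```

```bash
python3 -m inch '[{"offset":[-16.9,-12.1,0],"spin":-5.6,"grip":35},{"offset":[-16.9,-12.1,0],"spin":-5.6,"grip":35},{"offset":[-16.9,-12.1,0],"spin":-5.6,"grip":35},{"offset":[-16.9,-12.1,0],"spin":-5.6,"grip":35},{"offset":[-16.9,-12.1,0],"spin":-5.6,"grip":35},{"offset":[-16.9,-12.1,0],"spin":-5.6,"grip":35},{"offset":[-16.9,-12.1,0],"spin":-5.6,"grip":35},{"offset":[-16.9,-12.1,0],"spin":-5.6,"grip":35},{"offset":[-16.9,-12.1,0],"spin":-5.6,"grip":35},{"offset":[-16.9,-12.1,0],"spin":-5.6,"grip":35}]'
python3 -m inch '[{"offset":[0,0,0],"spin":0,"grip":35}]'
python3 - <<'E'
from h import *
go([.6144,-.2497,.15],np.radians(88.7))
E
```

```text
clock: 19.77
eef_pos: [0.5983, -0.219, 0.1878]
tool_rot: [3.141, -0.0, 3.116]
contact_force: [0.7, 0.2, -0.9]
gripper_width: 0.046
grip_force: 62.9
clock: 19.9
eef_pos: [0.5977, -0.2221, 0.1869]
tool_rot: [-3.14, -0.001, 3.11]
contact_force: [-0.0, 1.2, -2.1]
gripper_width: 0.0457
grip_force: 62.9
offset [-0.588 -0.9    1.23 ]
spin -0.105
```

```bash
python3 -m inch '[{"offset":[-0.58,-0.9,1.2],"spin":-0.1,"grip":35},{"offset":[-0.58,-0.9,1.2],"spin":-0.1,"grip":35},{"offset":[-0.58,-0.9,1.2],"spin":-0.1,"grip":35},{"offset":[-0.58,-0.9,1.2],"spin":-0.1,"grip":35}]'
python3 - <<'E'
from h import *
go([.6144,-.2497,.0095],np.radians(88.7)); shot('wrist','w6'); shot('side','s6')
a=cv2.imread('pics/w6.png')
E
```

```text
clock: 20.4
eef_pos: [0.615, -0.2438, 0.1527]
tool_rot: [-3.142, 0.001, 3.125]
contact_force: [0.9, 0.6, -0.6]
gripper_width: 0.0462
grip_force: 62.9
offset [ 0.023 -0.196  4.774]
spin 0.071
```

View pics/w6.png

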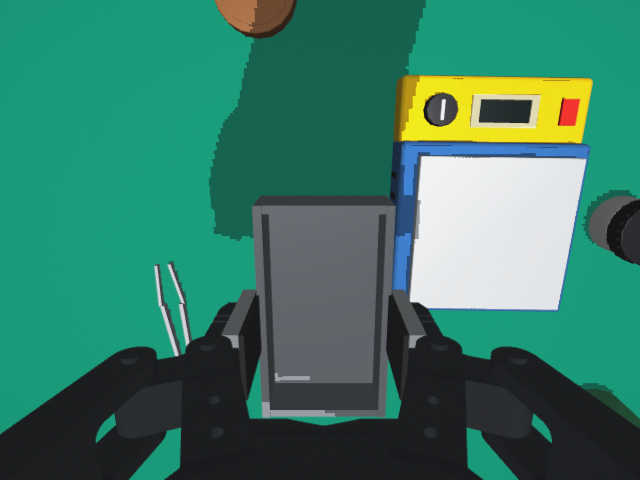

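The tray is held square to the fingers, with the plate corners at (421,155), (587,158) and (558,310). The tweezers (157–190, 263–355) are on the left, so I'll check their clearance.

```bash
python3 - <<'E'
from h import *
p=w('w6',[(421,155),(587,158),(558,310)],.052);print(p,'ctr',(p[0]+p[2])/2, np.degrees(np.arctan2(p[1][0]-p[0][0],p[1][1]-p[0][1])))
print('case left rear/front top edge',w('w6',[(394,143),(404,76)],[.04,.03]))
print('tweez',w('w6',[(183,303),(190,350),(170,263)],.006),'jar',w('w6',[(636,232)],.038))
print('tray',w('w6',[(254,203),(395,203),(385,413),(263,413)],.162))
E
```

```text
[[ 0.5644 -0.1845  0.052 ]
 [ 0.5678 -0.0849  0.052 ]
 [ 0.6676 -0.0879  0.052 ]] ctr [ 0.616  -0.1362  0.052 ] 1.9551208228228734
case left rear/front top edge [[ 0.5577 -0.1988  0.04  ]
 [ 0.5178 -0.1922  0.03  ]]
tweez [[ 0.6796 -0.3558  0.006 ]
 [ 0.7216 -0.3548  0.006 ]
 [ 0.6461 -0.362   0.006 ]] jar [[ 0.6183 -0.0352  0.038 ]]
tray [[ 0.5714 -0.2665  0.162 ]
 [ 0.5722 -0.2188  0.162 ]
 [ 0.6565 -0.22    0.162 ]
 [ 0.6557 -0.2683  0.162 ]]
```

```bash
python3 -m inch '[{"offset":[0,-0.2,2],"spin":0.05,"grip":35},{"offset":[0,-0.2,3.8],"spin":0.05,"grip":35},{"offset":[0,-0.2,4.4],"spin":0.05,"grip":35},{"offset":[0,-0.2,4.65],"spin":0.05,"grip":35},{"offset":[0,-0.2,4.77],"spin":0.05,"grip":35},{"offset":[0,-0.2,4.77],"spin":0.05,"grip":35},{"offset":[0,-0.2,4.77],"spin":0.05,"grip":35}]'
python3 - <<'E'
from h import *
go([.6147,-.25,.0095],np.radians(88.6))
E
```

```text
clock: 21.38
eef_pos: [0.6151, -0.2509, 0.0095]
tool_rot: [-3.141, 0.001, 3.12]
contact_force: [-0.3, 0.5, -1.3]
gripper_width: 0.0462
grip_force: 62.9
offset [ 0.014  0.03  -0.001]
spin 0.03
```

```bash
python3 -m inch '[{"offset":[0,0,-0.04],"spin":0,"grip":62},{"offset":[0,0,-0.04],"spin":0,"grip":62},{"offset":[0,0,-0.04],"spin":0,"grip":62},{"offset":[0,0,-0.04],"spin":0,"grip":62},{"offset":[0,0,-1],"spin":0,"grip":62},{"offset":[0,0,-3],"spin":0,"grip":62},{"offset":[0,0,-5],"spin":0,"grip":75},{"offset":[0,0,-7],"spin":0,"grip":75},{"offset":[0,0,-7],"spin":0,"grip":75}]'
python3 - <<'E'
from h import *
go([.505,.40,.2])
E
```

```text
clock: 22.5
eef_pos: [0.6165, -0.2515, 0.2238]
tool_rot: [-3.139, 0.007, 3.12]
contact_force: [-0.3, 0.2, -1.5]
gripper_width: 0.0752
grip_force: 0.0
offset [ 4.197 21.63   0.703]
```

```bash
python3 -m inch '[{"offset":[4.2,21.6,0],"spin":5.7,"grip":75},{"offset":[4.2,21.6,0],"spin":5.7,"grip":75},{"offset":[4.2,21.6,0],"spin":5.7,"grip":75},{"offset":[4.2,21.6,0],"spin":5.7,"grip":75},{"offset":[4.2,21.6,0],"spin":5.7,"grip":75},{"offset":[4.2,21.6,0],"spin":5.7,"grip":75},{"offset":[4.2,21.6,0],"spin":5.7,"grip":75},{"offset":[4.2,21.6,0],"spin":5.7,"grip":75},{"offset":[4.2,21.6,0],"spin":5.7,"grip":75},{"offset":[4.2,21.6,0],"spin":5.7,"grip":75}]'
python3 - <<'E'
from h import *
go([.505,.40,.16],np.radians(60))
E
```

```text
clock: 23.75
eef_pos: [0.5084, 0.3644, 0.2179]
tool_rot: [-3.141, -0.0, 2.622]
contact_force: [1.0, 0.0, 0.7]
gripper_width: 0.0756
grip_force: 0.0
offset [0.687 0.975 1.928]
spin 0.048
```

```bash
python3 -m inch '[{"offset":[0.7,1.0,1.5],"spin":0,"grip":75},{"offset":[0.7,1.0,1.5],"spin":0,"grip":75},{"offset":[0.7,1.0,1.5],"spin":0,"grip":75},{"offset":[0.7,1.0,1.5],"spin":0,"grip":75}]'
python3 - <<'E'
from h import *
shot('wrist','w7')
E
```

```text
clock: 24.25
eef_pos: [0.5067, 0.3982, 0.1743]
tool_rot: [3.141, 0.001, 2.621]
contact_force: [0.5, -0.9, 0.2]
gripper_width: 0.0749
grip_force: 0.0
```

View pics/w7.png

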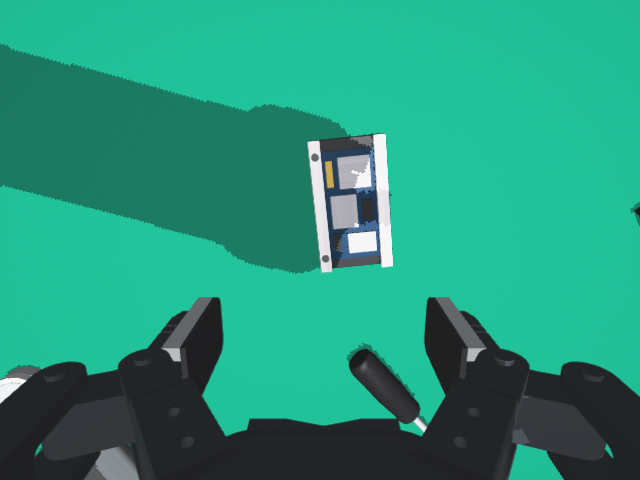

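Carrier jaw corners are (308,142), (385,134), (392,266) and (321,272). The screwdriver handle's end is at (362,352).

```bash
python3 - <<'E'
from h import *
p=w('w7',[(308,142),(385,134),(392,266),(321,272)],.014);print(p,np.linalg.norm(p-np.roll(p,1,0),axis=1)); c=p.mean(0)
d=(p[0]-p[3])+(p[1]-p[2]); a=np.arctan2(d[1],d[0]); print(c,np.degrees(a)); go([c[0],c[1],.09],a+np.pi/2)
q=w('w7',[(362,350)],.01)[0]; print('sd',q, (q-c)@[np.cos(a),np.sin(a),0],(q-c)@[-np.sin(a),np.cos(a),0])
E
```

```text
[[0.452  0.4171 0.014 ]
 [0.4752 0.4691 0.014 ]
 [0.5694 0.4266 0.014 ]
 [0.5454 0.3744 0.014 ]] [0.10269786 0.05694067 0.10334355 0.05745294]
[0.5105 0.4218 0.014 ] 155.5744564591532
offset [0.281 0.739 2.814]
spin -1.083
sd [0.627  0.3686 0.01  ] -0.128071932845182 0.00026460782152522175
```

```bash
python3 -m inch '[{"offset":[0.28,0.74,2],"spin":-1.08,"grip":68},{"offset":[0.28,0.74,2.8],"spin":-1.08,"grip":68},{"offset":[0.28,0.74,2.8],"spin":-1.08,"grip":68},{"offset":[0.28,0.74,2.8],"spin":-1.08,"grip":68},{"offset":[0.28,0.74,2.8],"spin":-1.08,"grip":68}]'
python3 - <<'E'
from h import *
go([.5105,.4218,.006],np.radians(65.6)); shot('wrist','w8')
E
```

```text
clock: 24.92
eef_pos: [0.5103, 0.4228, 0.0912]
tool_rot: [3.139, 0.001, 2.716]
contact_force: [-0.6, 0.3, 0.1]
gripper_width: 0.0677
grip_force: 0.0
offset [-0.015 -0.034  2.841]
spin 0.003
```

View pics/w8.png

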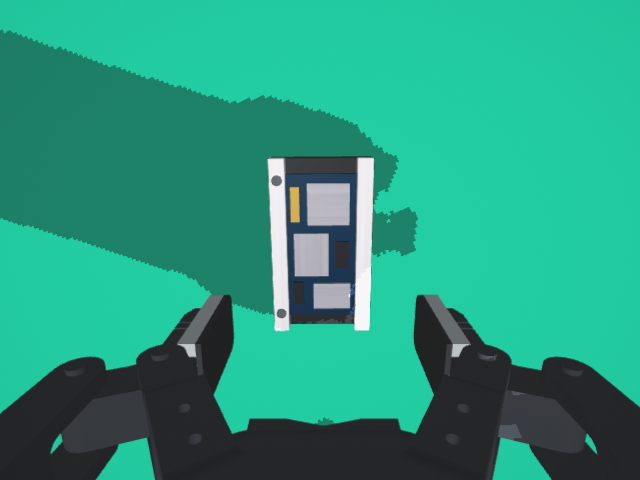

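The carrier is square and centred between the fingers (268–374 at the top, 275–369 at the bottom). Descending in steps, watching the force.

```bash
python3 -m inch '[{"offset":[0,-0.03,1.5],"spin":0,"grip":66},{"offset":[0,-0.03,2.5],"spin":0,"grip":66},{"offset":[0,-0.03,2.8],"spin":0,"grip":66},{"offset":[0,-0.03,2.84],"spin":0,"grip":66},{"offset":[0,-0.03,2.84],"spin":0,"grip":66},{"offset":[0,-0.03,2.84],"spin":0,"grip":66}]'
python3 -m inch '[{"offset":[0,0,0.06],"spin":0,"grip":66},{"offset":[0,0,0.12],"spin":0,"grip":66},{"offset":[0,0,0.12],"spin":0,"grip":66}]'
```

```text
clock: 25.72
eef_pos: [0.5096, 0.4222, 0.0053]
tool_rot: [3.14, 0.001, 2.717]
contact_force: [-0.4, -0.3, 0.8]
gripper_width: 0.066
grip_force: 0.0
clock: 26.1
eef_pos: [0.509, 0.4217, 0.0004]
tool_rot: [-3.141, -0.0, 2.717]
contact_force: [0.2, -0.6, -0.3]
gripper_width: 0.0662
grip_force: 0.0
```

```bash
python3 - <<'E'
from h import *
shot('side','s8'); a=cv2.imread('pics/s8.png'); u=proj('s8',[[.51,.42,.01]])[0].astype(int); print(u)
c=a[max(0,u[1]-55):u[1]+35,max(0,u[0]-60):u[0]+60]; cv2.imwrite('pics/s8c.png',cv2.resize(c,None,fx=6,fy=6,interpolation=cv2.INTER_CUBIC)[:600])
E
```

```text
[291 144]
```

View pics/s8c.png

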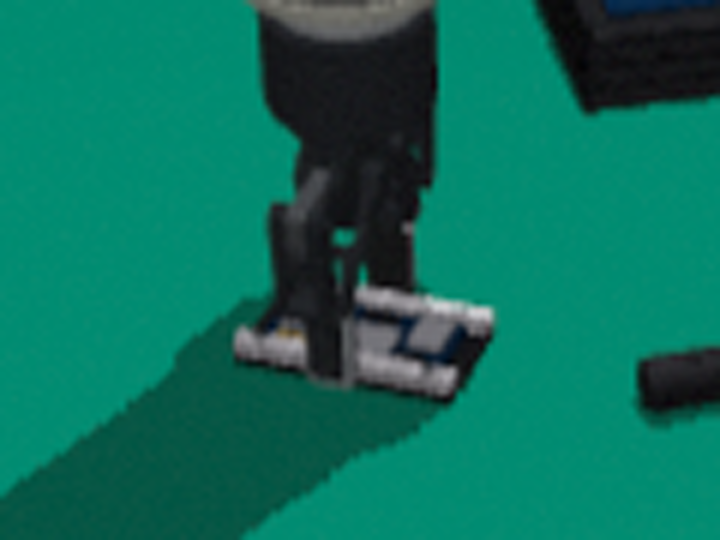

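The finger tip reaches down past the jaw's outer face with no bench contact. Closing.

```bash
python3 -m inch '[{"offset":[0,0,0],"spin":0,"grip":50},{"offset":[0,0,0],"spin":0,"grip":50},{"offset":[0,0,0],"spin":0,"grip":50},{"offset":[0,0,0],"spin":0,"grip":50}]'
python3 -m inch '[{"offset":[0,0,-0.3],"spin":0,"grip":50},{"offset":[0,0,-1],"spin":0,"grip":50},{"offset":[0,0,-3],"spin":0,"grip":50},{"offset":[0,0,-5],"spin":0,"grip":50},{"offset":[0,0,-6],"spin":0,"grip":50},{"offset":[0,0,-6],"spin":0,"grip":50}]'
python3 - <<'E'
from h import *
print(get_state()['joint_positions'].round(2)); go([.6165,-.136,.18],np.radians(88.5))
E
```

```text
clock: 26.65
eef_pos: [0.5092, 0.4218, 0.001]
tool_rot: [3.142, 0.0, 2.717]
contact_force: [-2.4, -2.7, 6.9]
gripper_width: 0.056
grip_force: 64.4
clock: 27.4
eef_pos: [0.51, 0.4226, 0.1847]
tool_rot: [3.137, 0.002, 2.717]
contact_force: [-0.3, -0.0, -1.8]
gripper_width: 0.0561
grip_force: 64.8
[-0.59  0.53 -0.21  1.56  0.12  1.06  0.31]
offset [-10.911 -15.501   0.107]
spin -4.571
```

```bash
python3 -m inch '[{"offset":[-10.9,-15.5,0],"spin":-4.57,"grip":50},{"offset":[-10.9,-15.5,0],"spin":-4.57,"grip":50},{"offset":[-10.9,-15.5,0],"spin":-4.57,"grip":50},{"offset":[-10.9,-15.5,0],"spin":-4.57,"grip":50},{"offset":[-10.9,-15.5,0],"spin":-4.57,"grip":50},{"offset":[-10.9,-15.5,0],"spin":-4.57,"grip":50},{"offset":[-10.9,-15.5,0],"spin":-4.57,"grip":50},{"offset":[-10.9,-15.5,0],"spin":-4.57,"grip":50},{"offset":[-10.9,-15.5,0],"spin":-4.57,"grip":50},{"offset":[-10.9,-15.5,0],"spin":-4.57,"grip":50}]'
python3 -m inch '[{"offset":[0,0,0],"spin":0,"grip":50},{"offset":[0,0,0],"spin":0,"grip":50}]'
python3 - <<'E'
from h import *
go([.6165,-.136,.12],np.radians(88.5)); shot('wrist','w9');shot('side','s9')
a=cv2.imread('pics/w9.png');b=cv2.imread('pics/s9.png')
o=np.zeros((600,800,3),np.uint8); o[:240,:320]=cv2.resize(a,(320,240)); o[:,:]=0
o[:360,:480]=cv2.resize(a,(480,360)); o[:360,480:800]=b[200:440:1,200:520][:240].repeat(1,0)[0:240].__class__ and cv2.copyMakeBorder(b[200:440,200:520],0,120,0,0,0)
cv2.imwrite('pics/m9.png',o[:360])
E
```

```text
clock: 28.65
eef_pos: [0.6145, -0.1423, 0.1798]
tool_rot: [-3.14, -0.001, 3.109]
contact_force: [-0.6, 0.7, -1.5]
gripper_width: 0.056
grip_force: 64.8
clock: 28.9
eef_pos: [0.6152, -0.1349, 0.1805]
tool_rot: [3.141, -0.0, 3.118]
contact_force: [0.2, 0.1, -1.2]
gripper_width: 0.0561
grip_force: 64.8
offset [-0.045 -0.038  2.015]
spin 0.024
```

View pics/m9.png

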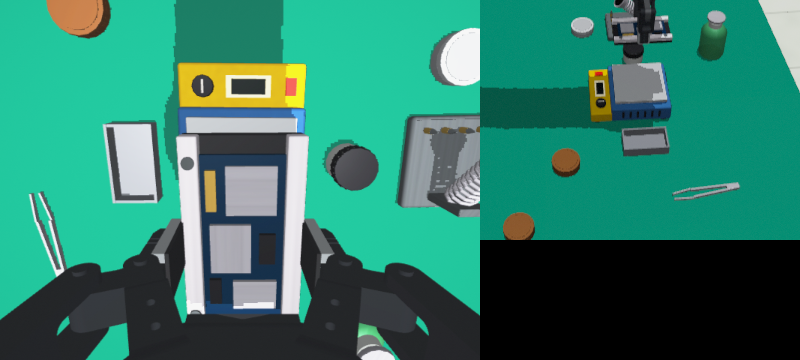

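Carrier held level and square above the plate; tray left, jar right and tin in front of the stand all stand as placed. I'm measuring each from this view.

```bash
python3 - <<'E'
from h import *
k=4/3
f=lambda L,z:w('w9',np.array(L)*k,z)
print('carrier front',f([(177,138),(307,136)],.1935))
t=f([(105,124),(155,121),(158,201),(114,203)],.02); print('tray',t,t.mean(0))
print('jar',f([(355,167)],.038),'tin',f([(463,56)],.018))
print('plate front',f([(186,118),(303,118)],.052))
E
```

```text
carrier front [[ 0.5644 -0.162   0.1935]
 [ 0.5649 -0.1057  0.1935]]
tray [[ 0.5719 -0.2714  0.02  ]
 [ 0.5702 -0.2211  0.02  ]
 [ 0.6548 -0.2266  0.02  ]
 [ 0.6559 -0.2742  0.02  ]] [ 0.6132   -0.248325  0.02    ]
jar [[ 0.6178 -0.0246  0.038 ]] tin [[0.5166 0.0772 0.018 ]]
plate front [[ 0.5658 -0.1839  0.052 ]
 [ 0.5683 -0.0797  0.052 ]]
```

```bash
python3 -m inch '[{"offset":[0,-0.04,2],"spin":0,"grip":50},{"offset":[0,-0.04,3.4],"spin":0,"grip":50},{"offset":[0,-0.04,3.9],"spin":0,"grip":50},{"offset":[0,-0.04,4.1],"spin":0,"grip":50},{"offset":[0,-0.04,4.17],"spin":0,"grip":50},{"offset":[0,-0.04,4.17],"spin":0,"grip":50},{"offset":[0,-0.04,4.17],"spin":0,"grip":50}]'
python3 -m inch '[{"offset":[0,0,0.03],"spin":0,"grip":50},{"offset":[0,0,0.05],"spin":0,"grip":50},{"offset":[0,0,0.05],"spin":0,"grip":50}]'
```

```text
clock: 29.88
eef_pos: [0.6157, -0.138, 0.0564]
tool_rot: [-3.141, 0.001, 3.115]
contact_force: [-0.0, 0.1, -1.3]
gripper_width: 0.0561
grip_force: 64.7
clock: 30.25
eef_pos: [0.6153, -0.1379, 0.0539]
tool_rot: [-3.142, -0.0, 3.115]
contact_force: [0.0, 0.0, -1.7]
gripper_width: 0.0561
grip_force: 64.7
```

```bash
python3 -m inch '[{"offset":[0,0.05,0],"spin":0,"grip":50},{"offset":[0,0.05,0.02],"spin":0,"grip":50},{"offset":[0,0.05,0.03],"spin":0,"grip":50},{"offset":[0,0.05,0.03],"spin":0,"grip":50}]'
```

```text
clock: 30.75
eef_pos: [0.6153, -0.1364, 0.0531]
tool_rot: [-3.142, -0.0, 3.115]
contact_force: [0.3, -0.1, -0.5]
gripper_width: 0.0563
grip_force: 64.8
```

Contact is just beginning. Releasing gently.

```bash
python3 -m inch '[{"offset":[0,0,0.01],"spin":0,"grip":58},{"offset":[0,0,0.01],"spin":0,"grip":61},{"offset":[0,0,0.01],"spin":0,"grip":66},{"offset":[0,0,0.01],"spin":0,"grip":68},{"offset":[0,0,0.01],"spin":0,"grip":68},{"offset":[0,0,-0.5],"spin":0,"grip":68},{"offset":[0,0,-1.5],"spin":0,"grip":68},{"offset":[0,0,-3],"spin":0,"grip":68},{"offset":[0,0,-5],"spin":0,"grip":68},{"offset":[0,0,-5],"spin":0,"grip":68}]'
python3 -m inch '[{"offset":[2,0,-1],"spin":0,"grip":68},{"offset":[2,0,-1],"spin":0,"grip":68},{"offset":[2,0,-1],"spin":0,"grip":68}]'
python3 - <<'E'
from h import *
shot('wrist','w10')
E
```

```text
clock: 32.0
eef_pos: [0.6175, -0.1367, 0.2092]
tool_rot: [-3.14, 0.008, 3.115]
contact_force: [-0.1, 0.1, -1.0]
gripper_width: 0.0681
grip_force: 0.0
clock: 32.38
eef_pos: [0.5555, -0.1349, 0.2338]
tool_rot: [-3.141, 0.001, 3.115]
contact_force: [0.1, 0.3, -0.3]
gripper_width: 0.0677
grip_force: 0.0
```

View pics/w10.png

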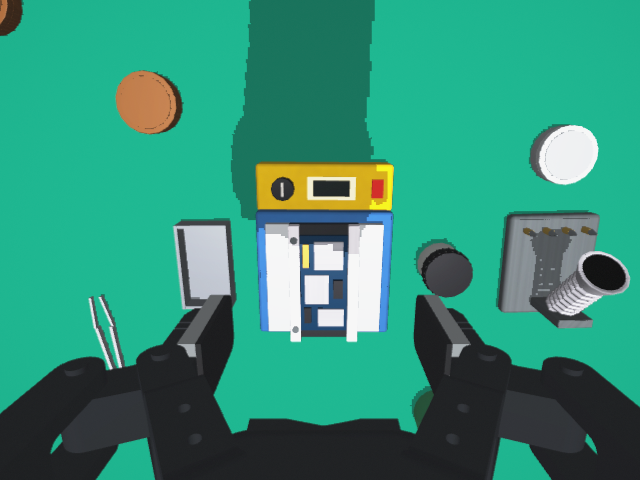

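The board carrier lies square in the middle of the plate, and all items stand where placed. Now a numeric check.

```bash
python3 - <<'E'
from h import *
W=lambda L,z:w('w10',L,z)
print('plate front',W([(265,224),(386,224)],.052)); print('carrier',W([(290,224),(358,224),(357,341),(291,341)],.066), W([(290,224),(358,224),(357,341),(291,341)],.066).mean(0))
print('stand front',W([(508,214),(598,214)],.014),'tin',W([(567,153)],.018)); print('jar',W([(447,272)],.038)); print('tray front',W([(176,225),(230,221)],.02))
E
```

```text
plate front [[ 0.565  -0.184   0.052 ]
 [ 0.5676 -0.0828  0.052 ]]
carrier [[ 0.5621 -0.1618  0.066 ]
 [ 0.5636 -0.1074  0.066 ]
 [ 0.6686 -0.1085  0.066 ]
 [ 0.6671 -0.1661  0.066 ]] [ 0.61535 -0.13595  0.066  ]
stand front [[0.5705 0.0361 0.014 ]
 [0.5726 0.1196 0.014 ]] tin [[0.5159 0.0807 0.018 ]]
jar [[ 0.6172 -0.0248  0.038 ]]
tray front [[ 0.5715 -0.271   0.02  ]
 [ 0.569  -0.221   0.02  ]]
```

```bash
python3 -c "
from plant import *
print(sign_off())"
```

```text
the job is handed in; nothing more can be done
None
```

The job is handed in at about 32 s: flux jar, parts tray and tinner tin are in place, and the board carrier went last onto the middle of the hot plate; the final picture put everything within about 3 mm of where it should be.

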